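# Clean and fit the torch's gas nozzle

## Robot

A 6-joint arm with a two-finger parallel gripper is mounted at the origin on a cart in front of the work surface, level with it; the furniture and walls round the work are solid. World frame = base frame: x ahead of the robot, y to its left, z up, the work surface at z = 0. Lengths are in mm, angles in rad, forces in N, time in s.
With the tool pointing down it reaches from about 300 to 750 mm from the base axis. Payload 8.5 kg.
Tool frame: the origin (TCP) lies at the very end of the fingers, on their centre line; the grasp point (between the pads) lies 19 mm behind it; z points along the fingers, y is the line along which they close (so a half turn about z gives the same grasp; the last joint's range is limited). The gripper opens to 88 mm and grips with 3 to 60 N. Pads are 18 mm wide; open, the fingers measure 123 mm over their backs; the gripper's body (75 mm by 187 mm) begins 45 mm behind the grasp point.
Start: joints at [-1.44, 0.381, 1.297, -0, 1.464, -0.215], TCP at [186.416, -517.426, 238.748] pointing down, gripper open.
Joint ranges: [-3.11, 3.11], [-0.89, 2.33], [0.22, 2.48], [-1.42, 4.56], [0.17, 2.85], [-2.88, 2.88]. Speed limits (rad/s): [2.39, 2.39, 3.14, 3.14, 3.14, 3.14].

## Interface

Orientations are given as [roll, pitch, yaw] about the fixed x, y, z axes, in that order (R = Rz(yaw) Ry(pitch) Rx(roll)).
In Python, from rig import bot gives the robot as it stands.
- The arm moves only by the tool send_rows, never from a script. Its argument "motion" is a list of rows, each a list of 5 numbers: the finger opening in cm, from 0 to 8.81, then the shift along the tool's x, y, z in cm, then the turn about the tool's z in degrees. A call has 1 to 12 rows; each row is the pose to reach, as a shift and turn from the pose commanded when the call began, along the tool's axes at that moment; what a row does not reach only later rows make up. A row lasts 1/8 s, in which the tool goes at most 62.5 mm and 10.7 degrees, less where a joint would pass 70% of its speed; a pose out of reach is approached as far as the arm can. A call with a gripper value outside its range is refused whole. The fingers move at their own pace and stop on an object; the grip force is fixed at half the most. Time passes only in rows, so rows that repeat a pose let the fingers close. It gives the time, the measured TCP pose, the force, the opening and the grip force at its end, in the units of the state.
- bot.state(): the state, without advancing time (a new reading comes with each control period).
- bot.capture(name): name is "scene" or "top" or "wrist"; returns (picture, depth): 400x640x3 uint8, red, green, blue; 400x640 float32, mm along the optical axis (not along the pixel's ray), 0 where there is no reading.
- bot.camera_info(name): a dict with "fx", "fy", "cx", "cy" (pixels), "extrinsics" (4x4, takes a point from world to camera coordinates); the wrist camera has in their place "tool_from_camera" (4x4, takes a point from camera to tool coordinates, whose origin is the TCP and whose axes are the flange's). Camera axes: x right, y up, looking along -z (the intrinsics and any distortion apply to the point x, -y, -z); pixel columns grow to the right and rows downward; lengths in mm; the calibration is good to about 2 mm. A picture is of the moment at which its call begins: read the wrist's pose just before it. camera_info takes no time and is no camera call.
- bot.finish_job(): hands the job in; it is judged then, once.
Trained networks look in the newest picture that a camera, given by its name, has taken for a name from the list of things; names that differ only in an ending like _2 or _b are one class to them, and where a whole thing is asked for, a point or a joint stands for the part that bears it (a point fixed in the world has none). Each returns a list of dicts, best first, with "score" (0 to 1); they miss things now and then, are a little off and sometimes report something else, mostly with a low value. They report only what shows in the picture. A call takes as long as a camera call. They do not tell look-alikes from the thing itself.
- bot.find_in(camera, target): "point" ([x, y, z] in mm, in world coordinates, good to about 4 mm: the middle of the surface that is visible of it).
The state is a dict: "clock": time; "joint_positions": joint angles; "qvel": joint speeds; "tau": joint torques, N m; "eef_pos": TCP position; "eef_rot": TCP orientation; "force": force on the tool from outside, world axes, zero at the start; "wrist_torque": the same for the moment, N m; "finger_gap": opening from 0.0 (shut) to 1.0 (fully open); "grip_force": force on a finger pad.
Only numpy, scipy, OpenCV 4.12 (cv2) and the standard library are available. Lean on these libraries where they do the work, as an engineer would, in place of code of your own. Each camera call takes 0.05 s, during which the arm holds its last target. There are 200 camera calls.

## Task

Make the welding torch ready: take the tube brush out of its tube, scrub the inside of the long gas nozzle where it stands in the service block (right down, back up to the mouth, right down a second time), and put the brush back in its tube. Then push the long nozzle straight down onto the upright torch neck until it clicks, keep pressing until it is fully home against the collar, and finish like that: still gripping the nozzle and pressing it down firmly. Leave the short nozzle, the pliers, the nut and the tape measure where they are.

Things in the scene. Friction and masses are not known exactly. Their poses are not given: they have to be found in the camera images.
- service_block: fixed aluminium block on the table, 64 (x) by 270 (y) by 24 mm high; origin under its centre, z up. In a row along its own y: the upright brush tube at y = -105, two round nozzle wells at y = -15 and y = +65 (33 mm wide, floor 8 mm above the table, 16 mm deep), three spare contact tips, 26 mm tall, at y = +113
- brush_tube_rim (a point): centre of the mouth of the steel brush tube, 95 mm above the table; the tube is 24 mm outside, 20 mm inside, its inner floor 8 mm above the table
- brush: loose wire tube brush, 60 g, 165 mm long, upright. Origin at the bristle tip, z towards the handle: bristles 17 mm thick (stiff core 12) up to 65 mm, wire stem to 85, steel shoulder 25 mm wide from 85 to 89, round wooden handle 18 mm thick from 92 to 165. At the start the shoulder rests on the rim of the brush tube (tip 10 mm above the table); there it goes back
- nozzle: the long gas nozzle, copper, loose, 150 g, 70 mm tall, open at both ends, in either one of the wells. Origin at the centre of its lower, push-on end, z up its axis. Outside 30 mm wide up to 54 mm, 25 mm wide from 60 mm to the mouth at 70; mouth bore 18 mm, bore below 20.4 mm. Inside its lower end: a 2.5 mm high lip (20.4 mm bore), then a snap groove 25 mm wide up to 15 mm
- short_nozzle: the short gas nozzle, copper, loose, 45 mm tall, 30 mm wide below and 22 mm at the mouth; stands in the other well and stays there. Origin at the centre of its lower end
- torch: welding torch, fixed in a bench cradle; origin on the table under the axis of the neck's upright end, z up; the handle (35 mm thick, axis 45 mm above the table) lies along the torch's own +x from 98 to 236 mm, its union ends at 278 mm. The neck bends up to the collar. Nothing stands under the upright end
- neck_collar: brass collar, 28 mm wide, 7 mm high, fixed on the neck: the stop for the nozzle's lower end. Origin at its underside's centre. Four spring balls above it catch the nozzle's lip: resistance starts 13 mm before home, peaks at about 8 to 16 N, then the balls snap into the groove (6 to 3 mm before home): the force drops and pulls down by some 10 N; the last 2.5 mm move freely to the collar
- neck_seat (a point): centre of the collar's top face, 102 mm above the table, z up along the neck. Above it on the same axis: white insulator 17.6 mm thick to 16 mm, tapering to 13 mm thick at 23 mm, brass diffuser 12.4 mm thick to 33 mm, contact tip 8 mm thick to 63 mm. Four sprung steel balls stand out of the insulator 9 mm above this point, 24 mm across
- locking_pliers: locking pliers lying loose on the table, 186 mm long; leave alone
- nut_m16_1: loose hexagon nut, 27 mm wide, 13 mm high; leave alone
- tape_measure: loose tape measure, 91 by 66 by 33 mm; leave alone. Beyond it to the left an upright steel plate, 0.27 m tall, stands across the table at x = 0.40 to 0.43, from y = 0.40 to 0.73: keep the gripper clear of it
Not all that is in view belongs to the job. What is shaped like the brush but blue or purple is not meant.

How it is judged:
By the outcome, as a careful person would: the job done as asked, in the order asked, and still so for the second after the job is handed in, while the arm keeps its last pose, push and grip.
It also fails if it takes over 66 s, if anything falls off the work surface, if the arm or the gripper's body presses on something with over 40 N, if the wrist force passes 120 N, or if a joint passes its speed limit or range.

## Working session

There is one attempt and no reset: what is moved stays moved. The work goes in short steps, Python scripts to look and compute and a tool call to move; the robot and the scene stay as the last step left them, time stands still between calls to the robot, and variables do not carry over. Pictures are saved under pics/ and viewed, at most 10 in all, crops included, and the job is handed in when it is done.

Besides the shell and the picture viewer there is one more tool, called as name(argument=value, ...), one argument or row to a line, values as JSON. send_rows: Moves the arm, as the interface text tells. Its arguments: {"type":"object","properties":{"motion":{"type":"array","items":{"type":"array","items":{"type":"number"}}}},"required":["motion"]}

```bash
ls; mkdir -p pics
cat > h.py <<'E'
import numpy as np, cv2
from rig import bot
def snap(c,fn=None):
    im,d=bot.capture(c)
    if fn: cv2.imwrite('pics/'+fn,im[:,:,::-1])
    np.savez('last_%s.npz'%c,im=im,d=d)
    return im,d
def world(c,d):
    i=bot.camera_info(c);v,u=np.mgrid[0:400,0:640]
    x=(u-i['cx'])/i['fx']*d;y=(v-i['cy'])/i['fy']*d
    p=np.stack([x,-y,-d,np.ones_like(d)],-1)
    return (p@np.linalg.inv(np.array(i['extrinsics'])).T)[...,:3]
E
python3 - <<'E'
from h import *
for c in ['scene','top']:
    snap(c,c+'0.png'); i=bot.camera_info(c); print({k:(np.round(v,3).tolist() if k!='name' else v) for k,v in i.items() if not isinstance(v,str)})
    for t in ['service_block','brush_tube_rim','brush','nozzle','short_nozzle','torch','neck_collar','neck_seat']:
        print(c,t,[(np.round(r['point']).tolist(),round(r['score'],2)) for r in bot.find_in(c,t)][:4])
print(bot.state())
E
```

```text
pics
{'fx': 520.204, 'fy': 520.204, 'cx': 314.146, 'cy': 203.42, 'extrinsics': [[-0.733, -0.68, 0.017, 319.567], [0.391, -0.401, 0.828, -279.769], [-0.556, 0.614, 0.56, -1242.379], [0.0, 0.0, 0.0, 1.0]]}
scene service_block [([494.0, -182.0, 22.0], 0.65)]
scene brush_tube_rim [([494.0, -184.0, 21.0], 0.63), ([494.0, -151.0, 53.0], 0.33)]
scene brush [([598.0, -324.0, 100.0], 0.78), ([506.0, -327.0, 134.0], 0.43)]
scene nozzle [([495.0, -151.0, 54.0], 0.66)]
scene short_nozzle [([505.0, -234.0, 38.0], 0.46)]
scene torch [([639.0, 144.0, 56.0], 0.61)]
scene neck_collar [([509.0, -326.0, 135.0], 0.29)]
scene neck_seat [([635.0, 148.0, 57.0], 0.6)]
{'fx': 426.763, 'fy': 426.763, 'cx': 316.173, 'cy': 204.157, 'extrinsics': [[0.029, -0.999, 0.026, -57.218], [0.985, 0.033, 0.172, -500.756], [-0.172, 0.021, 0.985, -1280.673], [0.0, 0.0, 0.0, 1.0]]}
top service_block [([506.0, -219.0, 25.0], 0.79)]
top brush_tube_rim [([504.0, -222.0, 23.0], 0.88)]
top brush [([394.0, -333.0, 117.0], 0.48)]
top nozzle [([502.0, -237.0, 38.0], 0.41)]
top short_nozzle []
top torch [([644.0, 122.0, 54.0], 0.61)]
top neck_collar []
top neck_seat [([645.0, 126.0, 57.0], 0.83)]
{'clock': 0.9, 'joint_positions': array([-1.44028366e+00,  3.80568739e-01,  1.29736616e+00,  4.50034316e-05,
        1.46361953e+00, -2.15298977e-01]), 'qvel': array([-5.79470441e-04,  7.89818118e-04, -2.83487083e-05, -1.26523084e-03,
       -2.59774368e-03, -1.17225171e-03]), 'tau': array([ 2.01101720e-03, -4.37785542e+01, -2.24725217e+01,  7.15571386e-02,
        3.12970590e-02, -8.52891219e-06]), 'eef_pos': array([ 186.43590576, -517.42630509,  238.77662558]), 'eef_rot': array([ 3.14154576e+00, -3.55472203e-05,  3.45806831e-01]), 'force': array([-0.62447974,  0.36016428,  0.27422557]), 'wrist_torque': array([ 0.04456713, -0.00598883, -0.02875242]), 'grip_force': 0.0, 'finger_gap': 1.0005668210381387}
```

View pics/scene0.png

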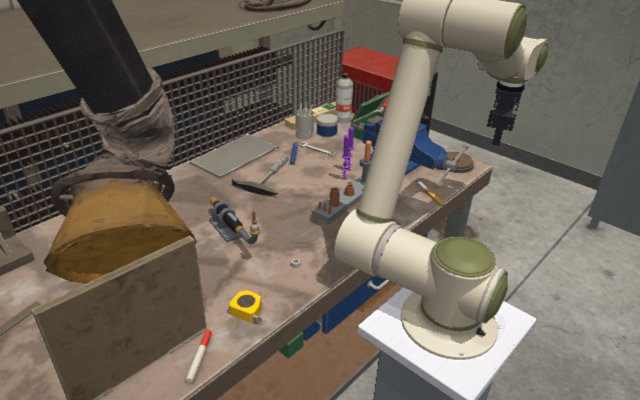

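View pics/top0.png

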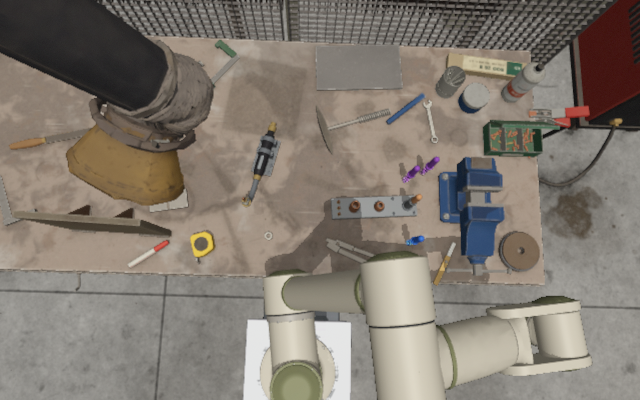

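The top view shows the block at (375,206) with nozzles at (354,206) and (379,206), and the orange-handled brush at about (412,200). The torch neck is at (246,201). In the scene view the taller nozzle is the left one, at about (335,197). Next I'll measure from depth.

Run:
```python
from h import *
for c in ['top','scene']:
    z=np.load(f'last_{c}.npz');P=world(c,z['d']);im=z['im'].astype(int);ok=z['d']>0
    X,Y,Z=P[...,0],P[...,1],P[...,2]
    m=ok&(X>440)&(X<570)&(Y>-400)&(Y<-50)&(Z>19)&(Z<28)
    r=cv2.minAreaRect(P[m][:,:2].astype(np.float32));print(c,'block',r,m.sum(),np.median(Z[m]))
    for n,(cx,cy,R,lo,hi) in {'longtop':(498,-151,30,62,95),'short':(505,-235,30,42,70),'brush':(506,-328,35,150,200),'tube':(506,-328,30,80,97),'tip':(590,150,80,125,190),'neck':(590,150,90,95,125)}.items():
        m=ok&(np.hypot(X-cx,Y-cy)<R)&(Z>lo)&(Z<hi);q=P[m]
        if len(q): print(n,len(q),q.mean(0).round(1),q.min(0).round(1),q.max(0).round(1))
    m=ok&(X>500)&(X<800)&(Y>50)&(Y<250)&(Z>30)&(Z<90);q=P[m][:,:2];
    print('torch',len(q),q.mean(0),cv2.fitLine(q.astype(np.float32),cv2.DIST_HUBER,0,.01,.01).ravel())
    q=P[ok&(X>500)&(X<800)&(Y>50)&(Y<250)&(Z>90)&(Z<200)];print('high',len(q),q[np.argsort(-q[:,2])][:25:3].round(0).tolist())
    t=im[180:225,385:430] if c=='top' else None
    ci=im[int(180):220,220:280]
```

```text
top block ((503.76287841796875, -225.726806640625), (65.59220123291016, 270.80596923828125), 4.06885290145874) 1252 23.20093013398332
longtop 47 [ 497.4 -159.    72. ] [ 484.  -172.7   62.4] [ 510.7 -147.4   79.1]
short 36 [ 503.8 -238.8   49.1] [ 490.4 -252.6   42.2] [ 515.3 -228.1   55.8]
brush 47 [ 509.8 -327.5  166.8] [ 501.6 -338.3  150.4] [ 519.4 -320.1  177.5]
tube 10 [ 504.5 -322.3   87.6] [ 498.9 -330.1   82.9] [ 514.5 -318.1   96.7]
neck 4 [503.3 163.5 101. ] [501.2 158.9  95.4] [505.1 167.6 103.9]
torch 760 [643.74910159 128.74865177] [ 9.7152686e-01 -2.3692952e-01  6.3471875e+02  1.3028824e+02]
high 4 [[503.0, 168.0, 104.0], [505.0, 163.0, 95.0]]
scene block ((503.4724426269531, -217.458984375), (69.57962799072266, 266.4853210449219), 4.543444633483887) 612 23.54656080799242
longtop 70 [ 497.1 -156.    71.3] [ 482.2 -173.    62. ] [ 510.3 -141.9   83.3]
short 45 [ 503.6 -235.6   47.9] [ 491.4 -251.    42. ] [ 515.7 -222.7   57.9]
brush 45 [ 507.7 -323.5  164. ] [ 501.  -332.7  150.6] [ 516.4 -314.   175.9]
tube 36 [ 508.2 -321.1   89.5] [ 498.  -338.    81.3] [ 525.3 -313.3   96.6]
neck 2 [506.  172.  101.3] [504.9 171.3 101.1] [507.1 172.8 101.4]
torch 666 [639.70979653 139.89486867] [ 9.7488236e-01 -2.2272052e-01  6.2421204e+02  1.4490486e+02]
high 4 [[502.0, 173.0, 117.0], [502.0, 174.0, 101.0]]
```

```bash
cat >> h.py <<'E'
from scipy.spatial.transform import Rotation as Ro
def wristT():
    s=bot.state();T=np.eye(4);T[:3,:3]=Ro.from_euler('xyz',s['eef_rot']).as_matrix();T[:3,3]=s['eef_pos'];return T
def wpts(T,d):
    i=bot.camera_info('wrist');v,u=np.mgrid[0:400,0:640]
    p=np.stack([(u-i['cx'])/i['fx']*d,-(v-i['cy'])/i['fy']*d,-d,np.ones_like(d)],-1)
    return (p@(T@np.array(i['tool_from_camera'])).T)[...,:3]
def go(target,yaw=None):
    "shift in tool axes (cm) and turn (deg) from present measured pose"
    T=wristT();d=T[:3,:3].T@(np.array(target)-T[:3,3])/10
    y=bot.state()['eef_rot'][2]
    print('tcp',T[:3,3].round(1),'rot',bot.state()['eef_rot'].round(4),'shift cm',d.round(2),'turn deg',None if yaw is None else np.degrees(-(yaw-y)).round(2))
E
python3 - <<'E'
from h import *
i=bot.camera_info('wrist');print(i)
go((455,-290,300),0.07)
E
```

```text
{'fx': 281.53496441885363, 'fy': 281.53496441885363, 'cx': 320.2707495436705, 'cy': 201.02074670101058, 'tool_from_camera': array([[ 3.81530289e-04,  9.58122643e-01,  2.86357916e-01,
         7.38102918e+01],
       [ 9.99999441e-01, -8.32276037e-05, -1.05388329e-03,
        -4.99816164e-01],
       [-9.85916564e-04,  2.86358158e-01, -9.58122139e-01,
        -1.45902384e+02],
       [ 0.00000000e+00,  0.00000000e+00,  0.00000000e+00,
         1.00000000e+00]])}
tcp [ 186.4 -517.4  238.8] rot [ 3.1415 -0.      0.3458] shift cm [ 32.98 -12.29  -6.12] turn deg 15.8
```

Run:
```python
from h import *
go((505,-290,300),0.07)
```

```text
tcp [ 186.4 -517.4  238.8] rot [ 3.1415 -0.      0.3458] shift cm [ 37.68 -10.6   -6.12] turn deg 15.8
```

send_rows(
  motion=[
    [8.8,0,0,-5,0],
    [8.8,37.7,-10.6,-6.1,15.8],
    [8.8,37.7,-10.6,-6.1,15.8],
    [8.8,37.7,-10.6,-6.1,15.8],
    [8.8,37.7,-10.6,-6.1,15.8],
    [8.8,37.7,-10.6,-6.1,15.8],
    [8.8,37.7,-10.6,-6.1,15.8],
    [8.8,37.7,-10.6,-6.1,15.8],
    [8.8,37.7,-10.6,-6.1,15.8],
    [8.8,37.7,-10.6,-6.1,15.8],
    [8.8,37.7,-10.6,-6.1,15.8],
    [8.8,37.7,-10.6,-6.1,15.8],
  ],
)

```text
clock: 2.4
eef_pos: [504.5, -290.7, 299.9]
eef_rot: [3.141, 0.0, 0.069]
force: [0.0, 0.6, 0.7]
finger_gap: 1.002
grip_force: 0.0
```

```bash
cat >> h.py <<'E'
def circ(q,r=None):
    "circle centre through edge points: min enclosing"
    return cv2.minEnclosingCircle(q[:,:2].astype(np.float32))
E
python3 - <<'E'
from h import *
T=wristT();im,d=snap('wrist','w1.png');P=wpts(T,d);ok=d>0;np.save('P1.npy',P)
print(T[:3,3],bot.state()['clock'],bot.state()['eef_rot'])
X,Y,Z=P[...,0],P[...,1],P[...,2]
m=ok&(X>440)&(X<570)&(Y>-400)&(Y<-50)&(Z>19)&(Z<28)
print('block',cv2.minAreaRect(P[m][:,:2].astype(np.float32)),np.median(Z[m]))
for n,(cx,cy,R,lo,hi) in {'long':(498,-156,25,74,82),'short':(505,-235,25,48,57),'brushtop':(509,-326,30,168,182),'shoulder':(509,-326,25,94,104)}.items():
    q=P[ok&(np.hypot(X-cx,Y-cy)<R)&(Z>lo)&(Z<hi)]
    if len(q): print(n,len(q),np.median(q[:,2]).round(1),circ(q),q.mean(0).round(1))
for t in ['brush','nozzle','short_nozzle']:
    print(t,[(np.round(r['point']).tolist(),round(r['score'],2)) for r in bot.find_in('wrist',t)][:4])
E
```

```text
[ 504.48855269 -290.67292627  299.87141898] 2.45 [ 3.14144656e+00 -4.30926718e-05  6.88738807e-02]
block ((506.45196533203125, -224.33921813964844), (63.80442428588867, 270.578857421875), 3.9738073348999023) 24.082698729757595
long 166 77.8 ((501.469970703125, -159.9798583984375), 12.659097671508789) [ 501.8 -160.1   77.6]
short 115 52.9 ((507.1148986816406, -239.3870849609375), 11.105939865112305) [ 507.6 -239.6   52.6]
brushtop 226 173.4 ((513.935302734375, -329.04388427734375), 8.879656791687012) [ 514.9 -328.4  173. ]
shoulder 106 100.5 ((514.1679077148438, -328.80694580078125), 12.101520538330078) [ 518.9 -325.5  100.3]
brush [([708.0, -436.0, 17.0], 0.79), ([328.0, -357.0, 15.0], 0.67), ([699.0, -350.0, 18.0], 0.64), ([516.0, -324.0, 159.0], 0.57)]
nozzle [([504.0, -167.0, 60.0], 0.61)]
short_nozzle [([512.0, -240.0, 44.0], 0.8)]
```

View pics/w1.png

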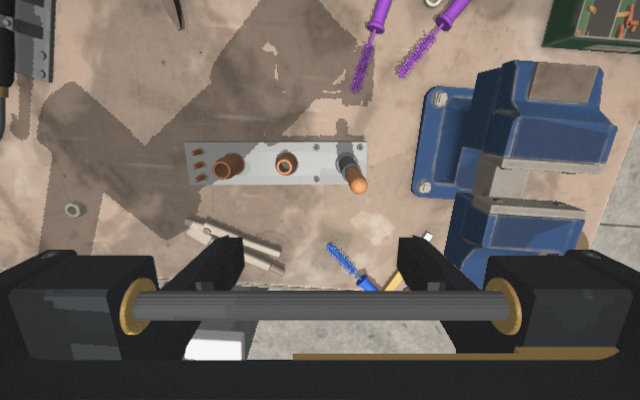

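Wrist view: brush top at about (360,185), long nozzle mouth at (230,165), short nozzle at (286,163). The purple and blue brushes are lying on the table. The fitted radii and the block geometry agree to within 0.5 mm.

Run:
```python
from h import *
go((513.9,-329,121),0.0694)
```

```text
tcp [ 505.  -290.1  299.8] rot [ 3.1416 -0.      0.0697] shift cm [ 0.62  3.94 17.88] turn deg 0.02
```

send_rows(
  motion=[
    [8.8,0.62,3.94,0,0],
    [8.8,0.62,3.94,4,0],
    [8.8,0.62,3.94,9,0],
    [8.8,0.62,3.94,14,0],
    [8.8,0.62,3.94,17.9,0],
    [8.8,0.62,3.94,17.9,0],
    [8.8,0.62,3.94,17.9,0],
  ],
)

```text
clock: 3.48
eef_pos: [514.8, -329.4, 122.6]
eef_rot: [3.14, -0.002, 0.07]
force: [-0.2, -0.6, 0.1]
finger_gap: 1.0
grip_force: 0.0
```

Run:
```python
from h import *
T=wristT();im,d=snap('wrist','w2.png');P=wpts(T,d);ok=d>0
print(T[:3,3],bot.state()['clock'])
X,Y,Z=P[...,0],P[...,1],P[...,2]
for n,(cx,cy,R,lo,hi) in {'long':(501,-160,25,74,82),'brushtop':(514,-329,30,168,182),'shoulder':(514,-329,25,94,104),'handle':(514,-329,25,110,165)}.items():
    q=P[ok&(np.hypot(X-cx,Y-cy)<R)&(Z>lo)&(Z<hi)]
    if len(q): print(n,len(q),np.median(q[:,2]).round(1),circ(q),q.min(0).round(1),q.max(0).round(1))
```

```text
[ 514.77599315 -329.40203099  122.55433671] 3.525
long 650 77.4 ((502.0330810546875, -159.60330200195312), 13.119232177734375) [ 489.3 -172.6   74. ] [ 514.9 -147.    79.7]
brushtop 189 169.8 ((515.6875610351562, -328.64569091796875), 8.236839294433594) [ 507.9 -335.   168. ] [ 523.7 -321.9  176.1]
shoulder 454 100.2 ((514.5439453125, -328.85845947265625), 12.410061836242676) [ 508.  -340.9   94. ] [ 526.8 -316.5  104. ]
handle 1683 145.8 ((515.0015258789062, -328.7175598144531), 9.281328201293945) [ 513.3 -338.   110. ] [ 524.  -319.6  165. ]
```

View pics/w2.png

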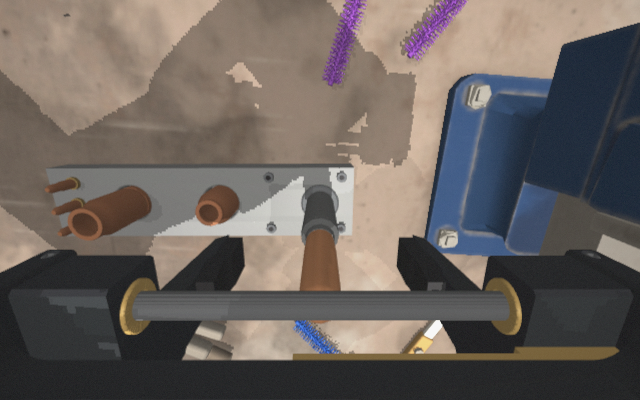

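The handle is centred between the fingers at pixel (320,270), with the shoulder at (320,222). Closing now.

send_rows(
  motion=[
    [0,0,0,0,0],
    [0,0,0,0,0],
    [0,0,0,0,0],
    [0,0,0,0,0],
    [0,0,0,0,0],
    [0,0,0,0,0],
    [0,0,0,0,0],
    [0,0,0,0,0],
  ],
)

```text
clock: 4.53
eef_pos: [514.1, -328.8, 120.7]
eef_rot: [3.142, -0.0, 0.07]
force: [-0.2, 0.8, -0.6]
finger_gap: 0.202
grip_force: 30.0
```

Run:
```python
from h import *
print(bot.state())
```

```text
{'clock': 4.525, 'joint_positions': array([-7.62788546e-01,  5.86457190e-01,  1.29942312e+00, -3.72557297e-06,
        1.25569076e+00,  7.38017067e-01]), 'qvel': array([ 0.00019705, -0.00189028,  0.00062766, -0.00037073, -0.00108783,
       -0.00036307]), 'tau': array([ 4.64830594e-02, -5.19450331e+01, -2.01280886e+01,  7.67149287e-02,
       -1.63415924e-02, -1.46999776e-05]), 'eef_pos': array([ 514.10422262, -328.83120492,  120.73912612]), 'eef_rot': array([ 3.14157430e+00, -1.18999770e-05,  6.99918685e-02]), 'force': array([-0.19925602,  0.83981968, -0.58016655]), 'wrist_torque': array([0.04341504, 0.00020652, 0.0341552 ]), 'grip_force': 29.99982526525855, 'finger_gap': 0.201511203367284}
```

send_rows(
  motion=[
    [0,0,0,-2,0],
    [0,0,0,-6,0],
    [0,0,0,-10,0],
    [0,0,0,-10.5,0],
    [0,-0.03,-6,-10.5,0],
    [0,-0.03,-12,-10.5,0],
    [0,-0.03,-16.97,-10.5,0],
    [0,-0.03,-16.97,-10.5,0],
    [0,-0.03,-16.97,-10.5,0],
    [0,-0.03,-16.97,-10.5,0],
    [0,-0.03,-16.97,-10.5,0],
  ],
)

```text
clock: 5.9
eef_pos: [501.9, -160.4, 225.4]
eef_rot: [-3.141, 0.0, 0.069]
force: [0.7, 0.4, -1.5]
finger_gap: 0.202
grip_force: 30.0
```

Run:
```python
from h import *
T=wristT();im,d=snap('wrist','w3.png');P=wpts(T,d);ok=d>0
print(T[:3,3],bot.state()['clock'],bot.state()['force'])
X,Y,Z=P[...,0],P[...,1],P[...,2]
c=T[:3,3]
for lo,hi in [(74,82),(100,115),(115,130),(130,145),(145,160),(160,175),(195,202),(205,260)]:
    q=P[ok&(np.hypot(X-502,Y+160)<25)&(Z>lo)&(Z<hi)]
    if len(q): print(lo,len(q),np.median(q[:,2]).round(1),circ(q),q.min(0).round(1),q.max(0).round(1))
```

```text
[ 501.92905291 -160.40850212  225.35709959] 5.95 [-0.05927016 -0.68906307 -1.62212517]
74 172 78.1 ((501.76617431640625, -159.5010986328125), 12.533554077148438) [ 492.3 -171.9   74.5] [ 514.2 -147.1   80.3]
115 72 125.0 ((502.0798034667969, -160.3685760498047), 8.646120071411133) [ 495.2 -169.   117.2] [ 510.2 -151.8  129.9]
130 104 138.3 ((502.0055236816406, -160.36573791503906), 8.640085220336914) [ 496.1 -168.8  130.1] [ 510.2 -152.   144.9]
145 104 153.6 ((501.7843017578125, -160.35186767578125), 8.592836380004883) [ 495.8 -168.9  145.1] [ 510.4 -151.9  159.9]
160 130 168.6 ((502.2055358886719, -160.45480346679688), 8.544686317443848) [ 499.7 -169.   160.2] [ 510.4 -152.1  174.6]
195 30 201.3 ((504.374267578125, -160.11106872558594), 12.009014129638672) [ 503.9 -172.1  199.2] [ 514.3 -148.1  202. ]
205 3498 243.6 ((511.66851806640625, -159.34027099609375), 22.981155395507812) [ 496.9 -182.3  205. ] [ 514.4 -136.4  260. ]
```

View pics/w3.png

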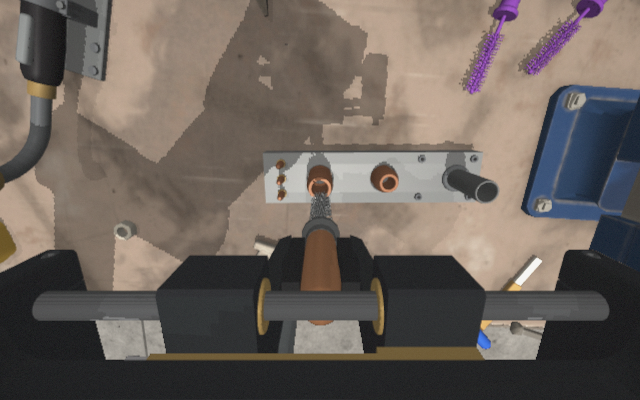

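The brush hangs upright with its tip at about (320,190), above the long nozzle mouth at (320,180). It is 0.9 mm off in y, which I correct as I start in.

send_rows(
  motion=[
    [0,0,-0.08,2,0],
    [0,0,-0.08,3.4,0],
    [0,0,-0.08,4,0],
    [0,0,-0.08,4.6,0],
    [0,0,-0.08,5.2,0],
    [0,0,-0.08,5.8,0],
  ],
)

```text
clock: 6.7
eef_pos: [502.0, -158.8, 167.6]
eef_rot: [3.141, -0.0, 0.07]
force: [-0.1, -0.1, -0.7]
finger_gap: 0.2
grip_force: 30.0
```

send_rows(
  motion=[
    [0,0,0,1,0],
    [0,0,0,2,0],
    [0,0,0,3,0],
    [0,0,0,3.8,0],
    [0,0,0,4.4,0],
    [0,0,0,4.7,0],
    [0,0,0,4.75,0],
    [0,0,0,4.8,0],
  ],
)

```text
clock: 7.7
eef_pos: [502.0, -158.8, 119.9]
eef_rot: [3.141, -0.0, 0.07]
force: [1.0, 0.1, -1.7]
finger_gap: 0.202
grip_force: 30.0
```

send_rows(
  motion=[
    [0,0,0,0.1,0],
    [0,0,0,0.15,0],
    [0,0,0,0.15,0],
  ],
)

```text
clock: 8.07
eef_pos: [502.0, -158.8, 118.5]
eef_rot: [3.141, -0.0, 0.07]
force: [0.6, -0.2, 3.8]
finger_gap: 0.203
grip_force: 30.0
```

Run:
```python
from h import *
print(bot.state()['force'],bot.state()['eef_pos'])
T=wristT();im,d=snap('wrist','w4.png');P=wpts(T,d);ok=d>0
X,Y,Z=P[...,0],P[...,1],P[...,2]
for lo,hi in [(74,82),(94,103),(60,72)]:
    q=P[ok&(np.hypot(X-502,Y+160)<25)&(Z>lo)&(Z<hi)]
    if len(q): print(lo,len(q),np.median(q[:,2]).round(1),circ(q),q.min(0).round(1),q.max(0).round(1))
```

```text
[ 0.56029874 -0.19890516  3.80385784] [ 502.00608878 -158.77660217  118.54838016]
74 254 77.8 ((502.8388977050781, -159.12545776367188), 12.260830879211426) [ 500.9 -171.2   74.1] [ 514.6 -146.9   80. ]
94 421 98.5 ((502.9010009765625, -158.5099639892578), 12.076991081237793) [ 496.7 -170.6   94.1] [ 514.7 -146.5  102.9]
60 379 65.4 ((502.18963623046875, -159.3595428466797), 14.949491500854492) [ 496.1 -173.7   60. ] [ 516.7 -144.5   72. ]
```

View pics/w4.png

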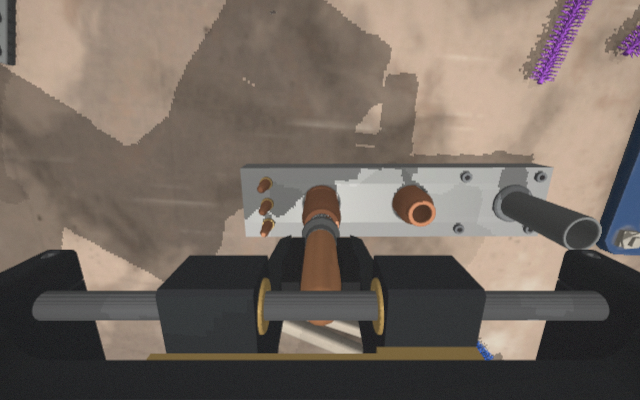

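The brush reached the floor (+3.8 N), with the shoulder just above the mouth at (320,225). Now up to the mouth and down again.

send_rows(
  motion=[
    [0,0,0,-2,0],
    [0,0,0,-4,0],
    [0,0,0,-5.5,0],
    [0,0,0,-6.6,0],
    [0,0,0,-7,0],
    [0,0,0,-7,0],
    [0,0,0,-7,0],
  ],
)

```text
clock: 9.0
eef_pos: [501.7, -158.6, 187.7]
eef_rot: [-3.141, 0.001, 0.07]
force: [-0.1, 0.4, -0.5]
finger_gap: 0.202
grip_force: 30.0
```

Run:
```python
from h import *
print(bot.state()['force'],bot.state()['eef_pos'])
T=wristT();im,d=snap('wrist');P=wpts(T,d);ok=d>0
X,Y,Z=P[...,0],P[...,1],P[...,2]
for lo,hi in [(60,72),(74,82),(90,120),(163,172)]:
    q=P[ok&(np.hypot(X-502,Y+160)<25)&(Z>lo)&(Z<hi)]
    if len(q): print(lo,len(q),np.median(q[:,2]).round(1),circ(q),q.min(0).round(1),q.max(0).round(1))
```

```text
[-0.13033307  0.36646476 -0.4746766 ] [ 501.69645757 -158.61814477  187.69663599]
60 188 64.9 ((502.090576171875, -159.42031860351562), 14.807119369506836) [ 493.2 -174.2   60.2] [ 516.6 -144.9   71.6]
74 199 77.9 ((501.8545837402344, -159.39451599121094), 12.441484451293945) [ 494.6 -171.5   74. ] [ 514.3 -147.5   81.5]
90 208 105.2 ((501.7395324707031, -158.57296752929688), 8.637011528015137) [ 495.2 -167.2   90.1] [ 510.3 -150.   120. ]
163 427 167.5 ((502.8776550292969, -158.34645080566406), 12.060710906982422) [ 495.5 -170.3  163.1] [ 514.3 -146.3  172. ]
```

send_rows(
  motion=[
    [0,0,0.06,1,0],
    [0,0,0.06,2,0],
    [0,0,0.06,3.5,0],
    [0,0,0.06,5,0],
    [0,0,0.06,6.2,0],
    [0,0,0.06,6.8,0],
    [0,0,0.06,7,0],
    [0,0,0.06,7,0],
    [0,0,0.06,7,0],
  ],
)

```text
clock: 10.18
eef_pos: [501.9, -159.3, 118.6]
eef_rot: [3.141, -0.0, 0.07]
force: [-0.2, 1.1, 2.1]
finger_gap: 0.2
grip_force: 30.0
```

send_rows(
  motion=[
    [0,0,0,-3,0],
    [0,0,0,-7,0],
    [0,0,0,-10.5,0],
    [0,0,0,-10.7,0],
    [0,0.03,6,-10.7,0],
    [0,0.03,12,-10.7,0],
    [0,0.03,16.99,-10.7,0],
    [0,0.03,16.99,-10.7,0],
    [0,0.03,16.99,-10.7,0],
    [0,0.03,16.99,-10.7,0],
  ],
)

```text
clock: 11.42
eef_pos: [514.2, -327.5, 225.1]
eef_rot: [-3.141, 0.0, 0.071]
force: [0.3, -0.4, -1.1]
finger_gap: 0.203
grip_force: 30.0
```

Run:
```python
from h import *
print(bot.state()['force'],bot.state()['eef_pos'])
T=wristT();im,d=snap('wrist','w5.png');P=wpts(T,d);ok=d>0
X,Y,Z=P[...,0],P[...,1],P[...,2]
for lo,hi in [(40,80),(91,97.5),(115,130),(130,145),(145,165),(160,180)]:
    q=P[ok&(np.hypot(X-514,Y+329)<25)&(Z>lo)&(Z<hi)]
    if len(q): print(lo,len(q),np.median(q[:,2]).round(1),circ(q),q.min(0).round(1),q.max(0).round(1))
q=P[ok&(np.hypot(X-502,Y+160)<25)&(Z>74)&(Z<82)]; print(circ(q))
```

```text
[ 0.27642557 -0.36618245 -1.12905639] [ 514.21006689 -327.47303405  225.08006686]
40 230 59.9 ((515.4048461914062, -328.94732666015625), 11.974109649658203) [ 503.7 -340.8   40.4] [ 526.1 -317.    79.3]
91 128 94.7 ((514.1705322265625, -329.0023498535156), 12.3119535446167) [ 505.  -341.3   91.7] [ 526.3 -316.7   96.5]
115 72 124.6 ((514.0894775390625, -327.461669921875), 8.654975891113281) [ 507.5 -336.1  117.1] [ 522.7 -318.8  130. ]
130 101 138.4 ((514.1492919921875, -327.4684143066406), 8.63825511932373) [ 509.  -335.9  130. ] [ 522.8 -319.1  145. ]
145 145 156.1 ((514.1022338867188, -327.4910583496094), 8.636165618896484) [ 507.8 -336.1  145.1] [ 522.5 -319.   164.8]
160 164 170.6 ((514.7617797851562, -327.39141845703125), 8.61272144317627) [ 511. -336.  160.] [ 523.  -318.8  179.6]
((501.544677734375, -159.0052947998047), 13.266077995300293)
```

send_rows(
  motion=[
    [0,0,0.02,0,0],
    [0,0,0.02,0.8,0],
    [0,0,0.02,1.6,0],
    [0,0,0.02,2.4,0],
    [0,0,0.02,3.2,0],
    [0,0,0.02,5,0],
    [0,0,0.02,7,0],
    [0,0,0.02,9,0],
    [0,0,0.02,10,0],
    [0,0,0.02,10.4,0],
    [0,0,0.02,10.5,0],
    [0,0,0.02,10.5,0],
  ],
)

```text
clock: 12.98
eef_pos: [514.3, -329.2, 120.8]
eef_rot: [3.141, -0.001, 0.07]
force: [0.6, 0.0, -0.7]
finger_gap: 0.198
grip_force: 30.0
```

send_rows(
  motion=[
    [0,0,0,0.08,0],
    [0,0,0,0.14,0],
    [0,0,0,0.2,0],
    [0,0,0,0.2,0],
  ],
)

```text
clock: 13.48
eef_pos: [514.5, -329.2, 120.6]
eef_rot: [3.139, -0.002, 0.07]
force: [-3.6, 3.1, 13.1]
finger_gap: 0.201
grip_force: 30.0
```

send_rows(
  motion=[
    [0,0,0,-0.2,0],
    [4,0,0,-0.2,0],
    [8.8,0,0,-0.2,0],
    [8.8,0,0,-0.2,0],
    [8.8,0,0,-0.2,0],
    [8.8,0,0,-0.2,0],
    [8.8,0,0,-0.2,0],
    [8.8,0,0,-3,0],
    [8.8,0,0,-8,0],
    [8.8,0,-5,-10,0],
    [8.8,0,-11,-10,0],
    [8.8,0,-17,-10,0],
  ],
)

```text
clock: 14.98
eef_pos: [501.9, -157.8, 218.5]
eef_rot: [3.141, -0.001, 0.069]
force: [0.9, 0.3, -0.2]
finger_gap: 0.996
grip_force: 0.0
```

Run:
```python
from h import *
print(bot.state()['force'],bot.state()['eef_pos'],bot.state()['clock'])
T=wristT();im,d=snap('wrist','w6.png');P=wpts(T,d);ok=d>0
X,Y,Z=P[...,0],P[...,1],P[...,2]
for x,y,lo,hi in [(514,-329,94,104),(514,-329,166,180),(502,-160,74,82),(507,-239,48,57)]:
    q=P[ok&(np.hypot(X-x,Y-y)<25)&(Z>lo)&(Z<hi)]
    if len(q): print(lo,len(q),np.median(q[:,2]).round(1),circ(q),q.min(0).round(1),q.max(0).round(1))
```

```text
[ 0.87537444  0.26067924 -0.21962354] [ 501.85807634 -157.82168734  218.53976917] 14.975
94 276 100.2 ((514.2698974609375, -328.0300598144531), 12.330677032470703) [ 502.3 -338.1   94. ] [ 526.6 -316.   104. ]
166 529 172.4 ((514.78173828125, -327.78399658203125), 8.90373420715332) [ 506. -335.  166.] [ 523.3 -319.7  176.8]
74 228 78.0 ((501.9458923339844, -159.33360290527344), 12.450039863586426) [ 489.7 -171.3   74.4] [ 514.3 -147.7   80. ]
48 191 52.8 ((507.0027770996094, -239.32791137695312), 11.365066528320312) [ 496.5 -250.3   48.1] [ 518.4 -228.    55.4]
```

View pics/w6.png

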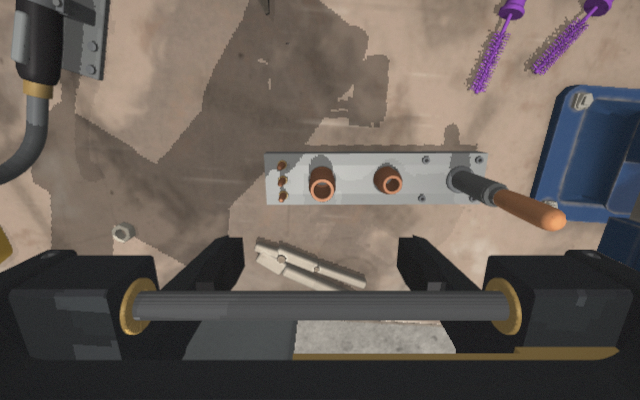

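The brush is seated: shoulder at z 100 and top at 174, pixels (478,188) to (550,218). Both nozzles are still in place. Next I go to the neck with the gripper turned 90° and measure it.

Run:
```python
from h import *
go((500,166,280),0.07+np.pi/2); print(bot.state()['joint_positions'])
```

```text
tcp [ 500.8 -151.6  218.7] rot [-3.1388e+00  2.0000e-04  7.3600e-02] shift cm [  2.26 -31.7   -6.04] turn deg -89.79
[-0.52148596  0.35031256  1.40552531  0.00222786  1.38752397  0.97526349]
```

send_rows(
  motion=[
    [8.8,0,-4,-6,-10],
    [8.8,1,-10,-6,-20],
    [8.8,2,-16,-6,-30],
    [8.8,2.3,-22,-6,-40],
    [8.8,2.3,-28,-6,-50],
    [8.8,2.3,-32.4,-6,-60],
    [8.8,2.3,-32.4,-6,-70],
    [8.8,2.3,-32.4,-6,-80],
    [8.8,2.3,-32.4,-6,-90],
    [8.8,2.3,-32.4,-6,-90],
    [8.8,2.3,-32.4,-6,-90],
    [8.8,2.3,-32.4,-6,-90],
  ],
)

```text
clock: 16.52
eef_pos: [502.5, 165.4, 278.3]
eef_rot: [3.142, 0.0, 1.639]
force: [-0.2, -0.0, -0.3]
finger_gap: 0.996
grip_force: 0.0
```

Run:
```python
from h import *
s=bot.state();print(s['force'],s['eef_pos'],s['eef_rot'],s['clock'],s['joint_positions'])
T=wristT();im,d=snap('wrist','w7.png');P=wpts(T,d);ok=d>0
X,Y,Z=P[...,0],P[...,1],P[...,2]
for x,y,lo,hi in [(503,168,150,170),(503,168,137,162),(503,168,127,133),(503,168,104,124),(503,168,98,104.5),(503,168,94,98)]:
    q=P[ok&(np.hypot(X-x,Y-y)<25)&(Z>lo)&(Z<hi)]
    if len(q): print(lo,len(q),np.median(q[:,2]).round(1),circ(q),q.min(0).round(1),q.max(0).round(1))
for t in ['neck_collar','neck_seat']:
    print(t,[(np.round(r['point'],1).tolist(),round(r['score'],2)) for r in bot.find_in('wrist',t)][:3])
```

```text
[-0.24942509 -0.01520244 -0.33921006] [502.49400173 165.36167774 278.27641882] [3.14156016e+00 6.85220333e-06 1.63886690e+00] 16.525 [ 9.39392480e-02  3.17630016e-01  1.27887308e+00 -7.69304624e-06
  1.54505725e+00  2.58688766e-02]
150 68 162.0 ((495.2301330566406, 168.84722900390625), 3.9077820777893066) [491.9 165.5 150. ] [499.  172.7 166.5]
137 56 152.7 ((495.241943359375, 168.8621063232422), 3.908946990966797) [491.5 165.5 138. ] [499.  172.7 161.9]
127 17 130.7 ((495.39007568359375, 169.19723510742188), 6.753840446472168) [488.9 167.5 127.8] [501.9 174.8 132.5]
104 159 115.4 ((495.5992126464844, 168.67263793945312), 11.885174751281738) [485.  158.3 104.1] [506.2 179.6 123.9]
98 160 102.1 ((495.3813171386719, 168.6616668701172), 14.05083179473877) [481.9 155.8  99.3] [508.9 182.6 104.2]
94 7 97.1 ((494.14996337890625, 177.26040649414062), 10.598825454711914) [483.6 176.1  95.7] [504.7 181.8  98. ]
neck_collar [([499.1, 177.2, 103.7], 0.67)]
neck_seat [([650.7, 144.6, 54.3], 0.58)]
```

View pics/w7.png

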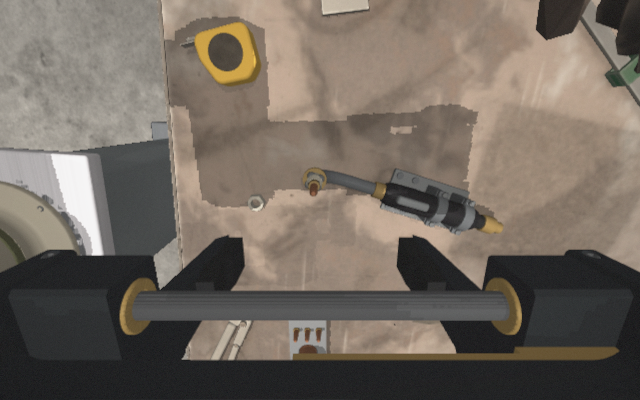

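The neck's tip shows at (313,185) and the collar around (313,175). The axis comes out at (495.3, 168.7), and the collar radius of 14.05 and height of 102.1 match the given sizes. Back to the long nozzle.

send_rows(
  motion=[
    [6,-5,-0.4,0,0],
    [6,-11,-0.8,0,0],
    [6,-17,-1.2,0,0],
    [6,-23,-1.6,0,0],
    [6,-29,-2,3,0],
    [6,-32.4,-2.27,6,0],
    [6,-32.4,-2.27,8,0],
    [6,-32.4,-2.27,8,0],
    [6,-32.4,-2.27,8,0],
    [6,-32.4,-2.27,8,0],
  ],
)

```text
clock: 17.92
eef_pos: [503.0, -159.1, 199.4]
eef_rot: [3.14, 0.001, 1.642]
force: [0.0, 0.0, 0.5]
finger_gap: 0.682
grip_force: 0.0
```

Run:
```python
from h import *
s=bot.state();print(s['force'],s['eef_pos'],s['eef_rot'],s['clock'],s['finger_gap'])
T=wristT();im,d=snap('wrist','w8.png');P=wpts(T,d);ok=d>0
X,Y,Z=P[...,0],P[...,1],P[...,2]
for x,y,lo,hi in [(502,-160,74,82),(507,-239,48,57),(498,-112,26,60)]:
    q=P[ok&(np.hypot(X-x,Y-y)<25)&(Z>lo)&(Z<hi)]
    if len(q): print(lo,len(q),np.median(q[:,2]).round(1),circ(q),q.min(0).round(1),q.max(0).round(1))
q=P[ok&(X>380)&(X<470)&(Y>-230)&(Y<-90)&(Z>4)&(Z<70)];print('pliers',q.min(0),q.max(0))
go((501.9,-159.4,31),1.6389)
```

```text
[0.01083815 0.01929321 0.51311993] [ 502.95049967 -159.0963261   199.35169295] [3.13991821e+00 1.12389972e-03 1.64155177e+00] 17.925 0.6822986214056409
74 268 78.0 ((502.255859375, -159.49655151367188), 12.59131145477295) [ 489.9 -171.8   74.1] [ 514.8 -147.1   79.9]
48 192 52.8 ((508.1153869628906, -239.0731964111328), 11.215435028076172) [ 497.8 -250.3   48. ] [ 518.9 -228.1   54.8]
26 243 38.3 ((498.8923645019531, -112.10568237304688), 23.968032836914062) [ 475.  -130.4   26.1] [522.8 -92.7  51.9]
pliers [ 380.00122256 -162.88203752    4.0963916 ] [469.98567456 -90.03848174  25.96999659]
tcp [ 502.9 -159.1  199.2] rot [3.1402e+00 1.0000e-03 1.6415e+00] shift cm [-1.000e-02 -1.200e-01  1.682e+01] turn deg 0.15
```

send_rows(
  motion=[
    [6,-0.03,-0.08,4,0],
    [6,-0.03,-0.08,9,0],
    [6,-0.03,-0.08,13,0],
    [6,-0.03,-0.08,16,0],
    [6,-0.03,-0.08,16.8,0],
    [6,-0.03,-0.08,16.8,0],
    [6,-0.03,-0.08,16.8,0],
    [0,-0.03,-0.08,16.8,0],
    [0,-0.03,-0.08,16.8,0],
    [0,-0.03,-0.08,16.8,0],
    [0,-0.03,-0.08,16.8,0],
    [0,-0.03,-0.08,16.8,0],
  ],
)

```text
clock: 19.48
eef_pos: [501.9, -159.8, 30.4]
eef_rot: [3.141, 0.0, 1.641]
force: [-0.1, -0.3, 2.1]
finger_gap: 0.338
grip_force: 30.0
```

Run:
```python
from h import *
s=bot.state();print(s['force'],s['eef_pos'],s['eef_rot'],s['clock'],s['finger_gap'],s['grip_force'])
T=wristT();im,d=snap('wrist');P=wpts(T,d);ok=d>0
X,Y,Z=P[...,0],P[...,1],P[...,2]
for x,y,lo,hi in [(502,-160,75,82),(507,-239,48,57)]:
    q=P[ok&(np.hypot(X-x,Y-y)<15)&(Z>lo)&(Z<hi)]
    if len(q): print(lo,len(q),np.median(q[:,2]).round(1),circ(q),q.min(0).round(1),q.max(0).round(1))
```

```text
[-0.14127251 -0.28417136  2.05999076] [ 501.87395249 -159.77128687   30.40367382] [3.14129538e+00 1.84931924e-04 1.64089120e+00] 19.475 0.3379952602774238 29.966452714261322
75 804 77.9 ((501.796142578125, -158.8060302734375), 12.822786331176758) [ 490.2 -171.2   75. ] [ 512.8 -146.1   79.6]
```

send_rows(
  motion=[
    [0,0,0,-2,0],
    [0,0,0,-6,0],
    [0,0,0,-11,0],
    [0,0,0,-16,0],
    [0,2,0.1,-18.5,0],
    [0,8,0.4,-18.5,0],
    [0,14,0.7,-18.5,0],
    [0,20,1,-18.5,0],
    [0,26,1.3,-18.5,0],
    [0,30.5,1.5,-18.5,0],
    [0,32.77,1.65,-18.5,0],
    [0,32.77,1.65,-18.5,0],
  ],
)

```text
clock: 21.02
eef_pos: [494.7, 169.4, 214.7]
eef_rot: [-3.14, 0.0, 1.643]
force: [0.2, -0.2, -1.2]
finger_gap: 0.336
grip_force: 30.0
```

send_rows(
  motion=[
    [0,0,0,0,0],
    [0,0,0,0,0],
    [0,0,0,0,0],
  ],
)

```text
clock: 21.4
eef_pos: [495.4, 167.6, 215.3]
eef_rot: [-3.142, 0.0, 1.64]
force: [0.3, -0.2, -2.6]
finger_gap: 0.333
grip_force: 30.0
```

Run:
```python
from h import *
s=bot.state();print(s['force'],s['eef_pos'],s['eef_rot'],s['clock'],s['finger_gap'],s['grip_force'])
T=wristT();im,d=snap('wrist','w9.png');P=wpts(T,d);ok=d>0
X,Y,Z=P[...,0],P[...,1],P[...,2]
for x,y,lo,hi in [(495,169,254,262),(495,169,200,245),(495,169,135,165),(495,169,127,133),(495,169,104,124),(495,169,98,104.5)]:
    q=P[ok&(np.hypot(X-x,Y-y)<18)&(Z>lo)&(Z<hi)]
    if len(q): print(lo,len(q),np.median(q[:,2]).round(1),circ(q),q.min(0).round(1),q.max(0).round(1))
```

```text
[ 0.33045035 -0.19367655 -2.594305  ] [495.39152738 167.60491492 215.26040458] [-3.14153732e+00  4.40992270e-05  1.63965697e+00] 21.4 0.33282265764139213 29.973979376368334
254 740 258.9 ((494.8194274902344, 172.88771057128906), 17.39017105102539) [477.4 155.8 254. ] [512.1 181.4 262. ]
200 2239 230.8 ((495.0152282714844, 169.05123901367188), 17.951189041137695) [478.2 157.3 200.1] [512.  183.8 245. ]
135 130 146.8 ((494.908203125, 169.423828125), 5.719620704650879) [489.9 165.3 135.1] [500.1 174.3 162.1]
127 32 131.1 ((495.3842468261719, 169.36593627929688), 6.740027904510498) [488.8 167.8 127. ] [501.9 175.1 133. ]
104 242 115.8 ((495.5187683105469, 169.48367309570312), 12.032987594604492) [484.9 159.4 104. ] [505.9 179.5 123.9]
98 247 102.1 ((495.3616638183594, 168.46435546875), 14.313660621643066) [481.4 156.2  98.3] [508.7 182.7 104.5]
```

View pics/w9.png

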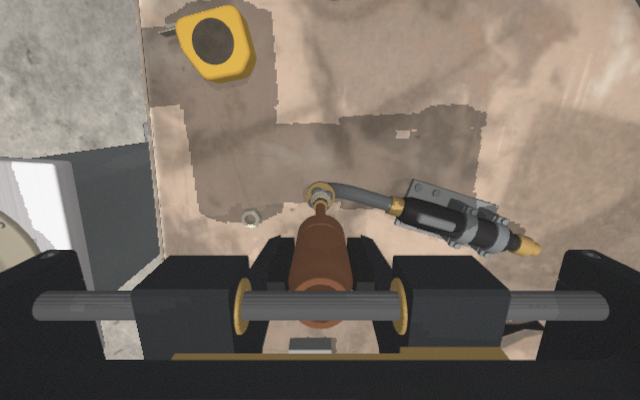

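The nozzle is held over the neck: mouth at (320,300), lower end at about (320,220), contact tip and collar at (320,195). Next I check the nozzle's y offset and tilt.

Run:
```python
from h import *
from scipy.optimize import least_squares as ls
T=wristT();im,d=snap('wrist');P=wpts(T,d);ok=d>0
print(T[:3,3],bot.state()['clock'])
def fit(z0,z1,r,c0):
    X,Y,Z=P[...,0],P[...,1],P[...,2]
    q=P[ok&(np.hypot(X-c0[0],Y-c0[1])<r+5)&(Z>z0)&(Z<z1)]
    f=lambda c:np.hypot(q[:,0]-c[0],q[:,1]-c[1])-r
    s=ls(f,c0,loss='soft_l1');print(z0,z1,len(q),s.x.round(2),np.abs(f(s.x)).mean().round(2),q.min(0).round(1))
c=(495.2,168.5)
for a,b,r in [(194,204,15),(204,214,15),(214,224,15),(224,234,15),(234,246,15),(254,262,12.5)]: fit(a,b,r,c)
for a,b,r in [(137,163,4),(126,134,6.2),(103,107,8.8),(113,117,8.8)]: fit(a,b,r,c)
```

```text
[495.37680274 167.7504454  215.27488845] 21.5
194 204 232 [495.43 168.13] 0.14 [480.8 171.  194.1]
204 214 279 [495.41 168.08] 0.18 [480.7 170.8 204. ]
214 224 460 [495.37 168.4 ] 0.87 [476.4 169.8 214. ]
224 234 570 [495.32 168.48] 0.96 [476.5 157.4 224. ]
234 246 1106 [495.29 168.71] 1.46 [476.5 157.5 234. ]
254 262 645 [495.16 168.41] 0.95 [478.2 156.4 254. ]
137 163 98 [495.22 168.6 ] 0.18 [491.5 169.8 137.2]
126 134 43 [495.22 168.64] 0.25 [488.8 165.5 126.7]
103 107 15 [492.55 171.  ] 1.52 [483.1 169.9 103.1]
113 117 98 [495.   169.63] 1.15 [485.  159.5 113. ]
```

send_rows(
  motion=[
    [0,0.04,-0.01,1,0],
    [0,0.04,-0.01,2.2,0],
    [0,0.04,-0.01,3.2,0],
    [0,0.04,-0.01,4.2,0],
    [0,0.04,-0.01,5.2,0],
    [0,0.04,-0.01,6.2,0],
    [0,0.04,-0.01,7,0],
    [0,0.04,-0.01,7.3,0],
    [0,0.04,-0.01,7.3,0],
  ],
)

```text
clock: 22.62
eef_pos: [495.2, 168.7, 142.2]
eef_rot: [3.142, -0.0, 1.641]
force: [1.2, -0.4, -1.7]
finger_gap: 0.332
grip_force: 30.0
```

send_rows(
  motion=[
    [0,0,0,0.2,0],
    [0,0,0,0.4,0],
    [0,0,0,0.6,0],
    [0,0,0,0.75,0],
    [0,0,0,0.9,0],
    [0,0,0,1.0,0],
    [0,0,0,1.0,0],
  ],
)

```text
clock: 23.5
eef_pos: [495.1, 168.6, 132.4]
eef_rot: [-3.142, 0.0, 1.641]
force: [-0.2, -1.7, 0.9]
finger_gap: 0.338
grip_force: 30.0
```

send_rows(
  motion=[
    [0,0,0,0.15,0],
    [0,0,0,0.3,0],
    [0,0,0,0.3,0],
  ],
)

```text
clock: 23.88
eef_pos: [494.8, 168.6, 128.3]
eef_rot: [-3.14, 0.0, 1.641]
force: [2.0, -1.5, -11.7]
finger_gap: 0.335
grip_force: 30.0
```

send_rows(
  motion=[
    [0,0,0,0.15,0],
    [0,0,0,0.3,0],
    [0,0,0,0.3,0],
  ],
)

```text
clock: 24.25
eef_pos: [495.3, 168.8, 126.6]
eef_rot: [3.141, -0.0, 1.641]
force: [-0.4, -0.3, -1.3]
finger_gap: 0.336
grip_force: 30.0
```

send_rows(
  motion=[
    [0,0,0,0.1,0],
    [0,0,0,0.2,0],
    [0,0,0,0.25,0],
    [0,0,0,0.25,0],
  ],
)

```text
clock: 24.75
eef_pos: [495.3, 168.8, 124.4]
eef_rot: [3.141, -0.0, 1.641]
force: [-0.5, -0.4, 4.7]
finger_gap: 0.337
grip_force: 30.0
```

send_rows(
  motion=[
    [0,0,0,0.07,0],
    [0,0,0,0.14,0],
    [0,0,0,0.14,0],
    [0,0,0,0.14,0],
  ],
)

```text
clock: 25.25
eef_pos: [495.4, 168.8, 124.3]
eef_rot: [3.139, -0.0, 1.641]
force: [-5.5, -1.4, 17.5]
finger_gap: 0.337
grip_force: 30.0
```

send_rows(
  motion=[
    [0,0,0,0.05,0],
    [0,0,0,0.05,0],
    [0,0,0,0.05,0],
    [0,0,0,0.05,0],
    [0,0,0,0.05,0],
    [0,0,0,0.05,0],
    [0,0,0,0.05,0],
    [0,0,0,0.05,0],
  ],
)

```text
clock: 26.25
eef_pos: [495.4, 168.8, 124.3]
eef_rot: [3.139, 0.0, 1.641]
force: [-6.9, -1.1, 21.3]
finger_gap: 0.34
grip_force: 30.0
```

Run:
```python
from h import *
T=wristT();im,d=snap('wrist');P=wpts(T,d);ok=d>0
print(T[:3,3],bot.state()['force'],bot.state()['clock'])
X,Y,Z=P[...,0],P[...,1],P[...,2]
q=P[ok&(np.hypot(X-495,Y-169)<14)&(Z>160)&(Z<182)];print('mouth z',np.percentile(q[:,2],[10,50,90,98]).round(1),len(q))
q=P[ok&(np.abs(X-495)<5)&(Y>176)&(Y<190)&(Z>85)&(Z<120)];print(np.c_[q[:,1],q[:,2]][::max(1,len(q)//15)].round(1).tolist())
z0=np.load('last_top.npz')['im'].astype(int);i1,d1=snap('top');P=world('top',d1)
for x,y,a,b in [(514,-328,150,185),(507,-239,42,60)]:
    q=P[(d1>0)&(np.hypot(P[...,0]-x,P[...,1]-y)<25)&(P[...,2]>a)&(P[...,2]<b)];print(len(q),q.mean(0) if len(q) else '')
```

```text
[495.37870003 168.80657106 124.26897028] [-6.69565305 -2.04420557 23.0765809 ] 26.3
mouth z [161.2 169.2 172.3 172.8] 1608
[[182.4, 97.6], [183.7, 103.3], [183.0, 103.5], [183.8, 104.4], [183.9, 106.9], [184.0, 109.5], [183.4, 109.9], [183.6, 109.2], [184.0, 112.4], [184.3, 115.4], [183.2, 114.4], [183.9, 114.9], [184.3, 118.2], [183.7, 118.8], [184.0, 118.3], [183.8, 119.9]]
45 [ 510.17481822 -328.00498548  167.79564077]
41 [ 503.33755983 -238.30378053   48.95348447]
```

The nozzle mouth is at z 172 (102 + 70), so it is fully home. It is pressed at about 22 N and holding steady, and the brush and short nozzle are in place.

```bash
python3 -c "
from rig import bot
print(bot.finish_job())"
```

```text
the job is handed in; nothing more can be done
None
```

The job is handed in at about 26 s: the long nozzle was scrubbed down, up and down again, the brush is back in its tube, and the nozzle is clicked home on the collar, still gripped and pressed down with about 22 N.

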